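# Zero the rinse valve and open it two turns

## Robot

A 6-joint arm with a two-finger parallel gripper is mounted at the origin on a cart in front of the work surface, level with it; the furniture and walls round the work are solid. World frame = base frame: x ahead of the robot, y to its left, z up, the work surface at z = 0. Lengths are in m, angles in rad, forces in N, time in s.
With the tool pointing down it reaches from about 0.35 to 0.975 m from the base axis. Payload 7.1 kg.
Tool frame: the origin (TCP) lies midway between the tips of the shut fingers; the grasp point (between the pads) lies 19 mm behind it; z points along the fingers, y is the direction in which the jaws open and shut (so a half turn about z gives the same grasp; the last joint's range is limited). The gripper opens to 88 mm and grips with 3 to 60 N. Pads are 20 mm wide; open, the fingers measure 115 mm over their backs; the gripper's body (75 mm by 178 mm) begins 61 mm behind the grasp point.
Start: joints at [1.157, 0.423, 1.63, -0, 1.089, -0.019], TCP at [0.24, 0.577, 0.223] pointing down, gripper open.
Joint ranges: [-3, 3], [-0.9, 2.11], [0.09, 2.58], [-1.31, 4.45], [0.11, 2.69], [-2.54, 2.54]. Speed limits (rad/s): [2.39, 2.39, 3.01, 3.14, 3.14, 3.14].

## Interface

Orientations are given as a 3x3 rotation matrix whose columns are the frame's x, y, z axes.
In Python, from station import manip gives the robot as it stands.
- The arm moves only by the tool send_rows, never from a script. Its argument "increments" is a list of rows, each a list of 4 numbers: the shift along the tool's x, y, z in units of 30 mm (1.0 is 30 mm), then the turn about the tool's z in units of 5 degrees (1.0 is 5 degrees). A call has 1 to 12 rows; each row shifts and turns the pose as measured when the row begins, along the tool's axes as they then stand; what a row does not reach is not made up. A row lasts 1/10 s, in which the tool goes at most 50 mm and 8.59 degrees, less where a joint would pass 70% of its speed; a pose out of reach is approached as far as the arm can. A call is refused whole if a number of a shift passes 1 or a number of a turn 1, either way. A call with a gripper value outside its range is refused whole. "hand" is the closure, from 0 (fully open) to 1 (shut), set as the call begins (left out, the last holds). The fingers move at their own pace and stop on an object; "squeeze" is the grip in N (left out, the last holds). Time passes only in rows, so rows that do not move let the fingers close. It gives the time, the measured TCP pose, the force and the opening at its end, in the units of the state.
- manip.sense(): the state, without advancing time (a new reading comes with each control period).
- manip.capture(name): name is "scene" or "side" or "wrist"; returns the picture (400x640x3 uint8, red, green, blue); there is no depth.
- manip.camera_params(name): a dict with "fx", "fy", "cx", "cy" (pixels), "R" (3x3) and "t" (3): a world point X has camera coordinates R X + t; the wrist camera has in their place "tool_from_camera" (4x4, takes a point from camera to tool coordinates, whose origin is the TCP and whose axes are the flange's). Camera axes: x right, y down, z forward; pixel columns grow to the right and rows downward; lengths in m; the calibration is good to about 2 mm. A picture is of the moment at which its call begins: read the wrist's pose just before it. camera_params takes no time and is no camera call.
- manip.sign_off(): hands the job in, once; it reports no verdict.
The state is a dict: "t": time; "joint_positions": joint angles; "qd": joint speeds; "joint_torque": joint torques, N m; "ee_pos": TCP position; "ee_rot": TCP orientation; "ft_force": force on the tool from outside, world axes, zero at the start; "ft_torque": the same for the moment, N m; "finger_gap": finger opening in m.
Only numpy, scipy, OpenCV 4.12 (cv2) and the standard library are available. Lean on these libraries where they do the work, as an engineer would, in place of code of your own. Each camera call takes 0.05 s, during which the arm holds its last target. There are 200 camera calls.

## Task

Set the larger of the two handwheel valves on the worktop: turn its wheel clockwise (seen from above) until it comes up against its closed stop, then back it off anticlockwise exactly two full turns from the stop, and finish still gripping the wheel's upright handle there, without letting go. Leave the smaller valve as it is set and do not disturb the jar, the beaker or the petri dish.

Things in the scene. Friction and masses are not known exactly. Their poses are not given: they have to be found in the camera images.
- large_base: the larger valve, a bench needle valve screwed to the worktop: steel foot plate 74 x 56 mm, brass body with capped ports 102 mm over all along its y, and on top a level aluminium handwheel on a vertical axis (wheel 112 mm over its rim, 12 mm thick, rim top at z = 84 mm, hub nut to 87 mm, open three-spoke). Fixed; origin at the centre of its underside, on the wheel's axis. Its position and yaw vary and it may be left or right of the smaller one
- large_axis (a point): point on the axis of the larger valve's wheel, at the height of the rim's middle (z = 78 mm). The upright front of a fridge (0.65 m tall) stands behind the valves at x = 0.627 m, from y = -0.33 to 0.19: keep gripper and wrist clear of it, also on the way in
- large_wheel (a joint): angle of the larger valve's wheel in rad: 0 = closed, hard against its stop; grows anticlockwise (seen from above) as it opens, one turn = 6.283; a far stop at 18.85 (three turns). The handle stands in the direction of the body's x axis at 0 and at every full turn. It starts between half a turn and 1.1 turns open. It turns stiffly (2 to 3 N at the handle) and stays where it is left
- large_handle: upright grey handle of the larger valve, a round sleeve 18 mm in diameter and 45 mm tall, standing on the wheel 45 mm from its axis; it spins freely on its own pin, so that a grip on it can keep its own direction while the wheel goes round. Origin at the centre of its lower end (z = 85.5 mm; its top is at 130.5 mm); its z points up
- large_grip (a point): point to grip on the larger valve's handle: on its centre line, 28 mm above its lower end (z = 113.5 mm)
- small_base: the smaller valve (leave alone), the same kind and height but with a wheel 74 mm over its rim and its handle 27 mm from the axis. Fixed; origin at the centre of its underside. Its position and yaw vary
- small_grip (a point): point on the centre line of the smaller valve's handle, 28 mm above its lower end (z = 113.5 mm)
- jar: clear plastic sample jar with a white lid, 63 mm in diameter, 98 mm tall, standing between the valves (leave alone); origin at the centre of its underside
- beaker: clear beaker, 72 x 77 mm, 92 mm tall, standing to the left (leave alone); origin at the centre of its underside
- petri: petri dish, 60 mm in diameter, 15 mm tall, to the right (leave alone); origin at the centre of its underside
Things that resemble listed ones, but are neither listed nor needed, are in the scene too. Leave any turquoise look-alike of the large_base alone.

How it is judged:
On the way:
1. the larger valve's wheel is turned clockwise right up against its closed stop (within 0.08 rad of it) (value of joint large_wheel below 0.08 rad), for 0.2 s.
At the end, for the whole second after the job is handed in: larger wheel still, two full turns open from its stop within 0.26 rad (15 degrees); fingers grip its handle (over 2 N, grasp point within 35 mm of the grip point); smaller valve's handle within 15 mm, jar, beaker and petri dish within 30 mm of their starts (value of joint large_wheel between 12.306 and 12.826 rad and velocity of joint large_wheel between -0.1 and 0.1 rad/s and contact force between the fingers and large_handle above 2 N and distance between the grasp point and large_grip below 0.035 m and distance of small_grip from where it was at the start of the episode below 0.015 m and distance of each of jar, beaker, petri from where it was at the start of the episode below 0.03 m); the arm keeps its last pose, push and grip.
It fails at once if the jar is knocked or moved (more than 3 cm) (distance of jar from where it was at the start of the episode above 0.03 m).
It fails at once if the beaker is knocked or moved (more than 3 cm) (distance of beaker from where it was at the start of the episode above 0.03 m).
It fails at once if the petri dish is knocked or moved (more than 3 cm) (distance of petri from where it was at the start of the episode above 0.03 m).
It fails at once if the smaller valve is turned (its handle moves more than 1.5 cm) (distance of small_grip from where it was at the start of the episode above 0.015 m).
It also fails if it takes over 72 s, if anything falls off the work surface, if the arm or the gripper's body presses on something with over 40 N, if the wrist force passes 120 N, or if a joint passes its speed limit or range.

## Working session

There is one attempt and no reset: what is moved stays moved. The work goes in short steps, Python scripts to look and compute and a tool call to move; the robot and the scene stay as the last step left them, time stands still between calls to the robot, and variables do not carry over. Pictures are saved under pics/ and viewed, about 8 in all and at most 12, crops included, and the job is handed in when it is done.

Besides the shell and the picture viewer there is one more tool, called after "Emit:" by a JSON object that holds its "fn" and its "kwargs". send_rows: Moves the arm, as the interface text tells. Its arguments: {"type":"object","properties":{"increments":{"type":"array"},"hand":{"type":"number"},"squeeze":{"type":"number"}},"required":["increments"]}

```bash
mkdir -p pics
python3 - <<'E'
from station import manip
import cv2,numpy as np
for n in("scene","side"):
    im=manip.capture(n); cv2.imwrite(f"pics/{n}0.png",im[:,:,::-1])
    p=manip.camera_params(n); print(n,{k:np.round(v,4).tolist() for k,v in p.items()})
s=manip.sense();print(s['t'],s['ee_pos'],np.round(s['ee_rot'],3),s['finger_gap'])
print(manip.camera_params("wrist"))
E
```

```text
scene {'fx': 445.1068, 'fy': 445.1068, 'cx': 320.0749, 'cy': 199.4764, 'R': [[0.1942, -0.9809, 0.0134], [-0.8272, -0.1711, -0.5353], [0.5273, 0.0929, -0.8446]], 't': [-0.0858, 0.46, 1.3422]}
side {'fx': 497.043, 'fy': 497.043, 'cx': 321.9756, 'cy': 203.2134, 'R': [[-0.9803, 0.1972, -0.0083], [0.1745, 0.8466, -0.5029], [-0.0922, -0.4944, -0.8643]], 't': [0.4814, -0.0557, 1.6605]}
0.1 [0.24014744 0.5764588  0.22199472] [[-0.923  0.385 -0.001]
 [ 0.385  0.923 -0.001]
 [ 0.    -0.001 -1.   ]] 0.08790372781548676
{'fx': 344.33176048773896, 'fy': 344.33176048773896, 'cx': 319.2818748666297, 'cy': 196.38602959629878, 'tool_from_camera': array([[ 3.54587394e-04, -9.62831752e-01, -2.70101631e-01,
         7.54248482e-02],
       [ 9.99999477e-01,  8.23186128e-05,  1.01935051e-03,
         8.83793831e-04],
       [-9.59228644e-04, -2.70101851e-01,  9.62831278e-01,
        -1.62179068e-01],
       [ 0.00000000e+00,  0.00000000e+00,  0.00000000e+00,
         1.00000000e+00]])}
```

View pics/scene0.png

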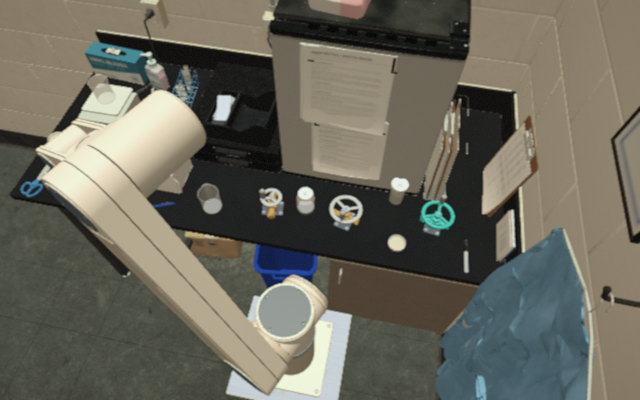

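View pics/side0.png

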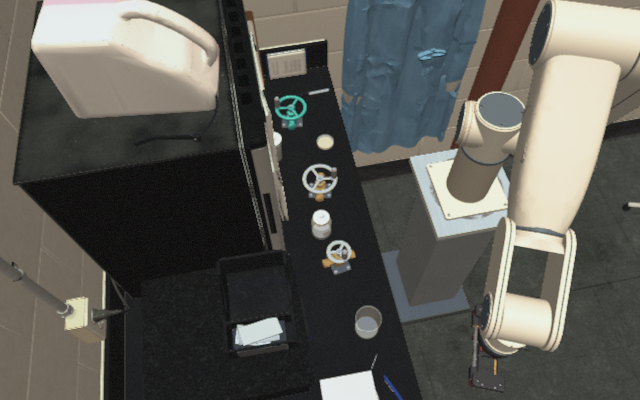

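The scene view shows the large wheel at about (346,208), the small one at (271,202), the jar at (305,200), the beaker at (209,198), the petri dish at (397,242) and the turquoise look-alike at (437,215). The side view shows the large wheel at (320,179). Next I'll zoom in on the large wheel in both views.

```bash
cat > h.py <<'E'
from station import manip
import numpy as np,cv2
def px2w(n,uv,z):
    p=manip.camera_params(n);R=np.array(p['R']);t=np.array(p['t'])
    c=-R.T@t; d=R.T@np.array([(uv[0]-p['cx'])/p['fx'],(uv[1]-p['cy'])/p['fy'],1])
    return c+d*(z-c[2])/d[2]
def w2px(n,X):
    p=manip.camera_params(n);c=np.array(p['R'])@X+p['t']
    return np.array([p['fx']*c[0]/c[2]+p['cx'],p['fy']*c[1]/c[2]+p['cy']])
E
python3 - <<'E'
from h import *
print(px2w("scene",(346,209),.084),px2w("side",(320,179),.084))
for n,l in dict(small=(271,201,.084),jar=(305,193,.098),beaker=(209,190,.092),petri=(397,240,.015)).items(): print(n,px2w("scene",l[:2],l[2]))
a=cv2.imread("pics/scene0.png")[182:237,316:376];b=cv2.imread("pics/side0.png")[152:207,290:350]
cv2.imwrite("pics/c1.png",np.hstack([cv2.resize(x,(390,358),interpolation=cv2.INTER_CUBIC) for x in(a,b)]))
E
```

```text
[ 0.47943883 -0.08144139  0.084     ] [ 0.48177443 -0.07453804  0.084     ]
small [0.45897429 0.17651218 0.084     ]
jar [0.50586663 0.06695309 0.098     ]
beaker [0.45442322 0.3958121  0.092     ]
petri [ 0.43388581 -0.27148676  0.015     ]
```

View pics/c1.png

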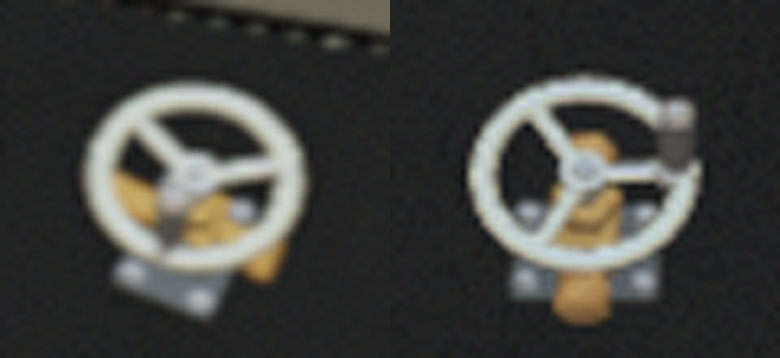

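Emit:
{"fn": "send_rows", "kwargs": {"increments": [[-0.5, -1, 0, -0.9], [-0.5, -1, 0, -0.9], [-0.5, -1, 0, -0.9], [-0.5, -1, 0, -0.9], [-0.5, -1, 0, -0.9], [-0.5, -1, 0, 0], [-0.5, -1, 0, 0], [-0.5, -1, 0, 0], [-0.5, -1, 0, 0], [-0.5, -1, 0, 0], [-0.5, -1, 0, 0], [-0.5, -1, 0, 0]]}}

```text
t: 1.3
ee_pos: [0.3875, 0.1936, 0.2191]
ee_rot: [[-1.0, -0.022, -0.004], [-0.022, 1.0, -0.005], [0.004, -0.004, -1.0]]
ft_force: [0.7, 0.2, -0.1]
finger_gap: 0.0879
```

Run:
```python
from h import *
from scipy.optimize import least_squares
def tri(a,b,z):
    f=lambda X:np.r_[w2px("scene",X)-a,w2px("side",X)-b,(X[2]-z)*1000]
    r=least_squares(f,[.48,-.08,z]);return r.x,np.round(r.fun,1)
S=lambda x,y:np.array([316+x/6.5,182+y/6.5]);D=lambda x,y:np.array([290+(x-390)/6.5,152+y/6.5])
print('hub',tri(S(195,173),D(584,172),.087));print('top',tri(S(173,190),D(678,106),.1305))
print('bot',px2w("scene",S(168,240),.0855),px2w("side",D(676,165),.0855))
s=manip.sense();print(s['t'],s['ee_pos'],np.round(s['ee_rot'],3),s['joint_positions'])
```

```text
hub (array([ 0.48095101, -0.078434  ,  0.0867587 ]), array([-0.7, -0.6,  0.2, -1. , -0.2]))
top (array([ 0.43770684, -0.07402959,  0.13065345]), array([-0. ,  0.7, -0.5,  0.2,  0.2]))
bot [ 0.43729991 -0.07419901  0.0855    ] [ 0.43713413 -0.07056421  0.0855    ]
1.3 [0.38752282 0.19360745 0.21909448] [[-1.    -0.022 -0.004]
 [-0.022  1.    -0.005]
 [ 0.004 -0.004 -1.   ]] [ 0.43762867  0.14480447  2.03476753 -0.00301081  0.96741819 -1.1538506 ]
```

Triangulation puts the hub at (0.481,-0.078,0.087) and the handle at (0.437,-0.073). The radius is 43.5 mm against 45 given, so it checks.

Emit:
{"fn": "send_rows", "kwargs": {"increments": [[-0.2, -1, 0, 0.2], [-0.2, -1, 0, 0], [-0.2, -1, 0, 0], [-0.2, -1, 0, 0], [-0.2, -1, 0, 0], [-0.2, -1, 0, 0], [-0.2, -1, 0, 0], [-0.2, -1, 0, 0], [-0.1, -0.7, 0, 0], [0, 0, 0, 0]]}}

```text
t: 2.3
ee_pos: [0.4409, -0.0814, 0.219]
ee_rot: [[-1.0, 0.0, -0.005], [0.0, 1.0, -0.005], [0.005, -0.005, -1.0]]
ft_force: [0.7, 1.6, -0.0]
finger_gap: 0.0879
```

Run:
```python
from h import *
s=manip.sense();im=manip.capture("wrist")
p=manip.camera_params("wrist");T=np.array(p['tool_from_camera'])
def pr(X):
    c=np.linalg.inv(T)@np.r_[s['ee_rot'].T@(X-s['ee_pos']) if hasattr(s['ee_rot'],'T') else np.array(s['ee_rot']).T@(np.array(X)-s['ee_pos']),1]
    return p['fx']*c[0]/c[2]+p['cx'],p['fy']*c[1]/c[2]+p['cy']
print('top',pr(np.array([.4375,-.073,.1305])),'hub',pr(np.array([.481,-.078,.087])),s['t'],s['ee_pos'],np.round(s['ee_rot'],3))
cv2.imwrite("pics/w1.png",im[:,:,::-1])
```

```text
top (np.float64(328.7020539826849), np.float64(198.35699298070753)) hub (np.float64(321.8050809391522), np.float64(231.30392113981432)) 2.3 [ 0.44094418 -0.08135635  0.21902837] [[-1.     0.    -0.005]
 [ 0.     1.    -0.005]
 [ 0.005 -0.005 -1.   ]]
```

View pics/w1.png

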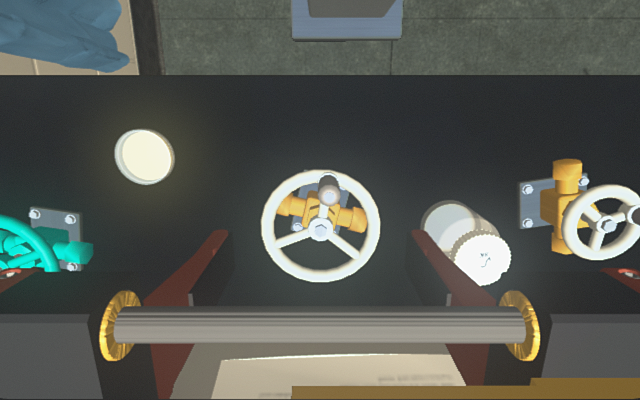

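The wrist view shows the handle top at (329,191) and the hub at (320,230), within about 5 mm of prediction. The jar is off to the right, clear of the open finger. I'll descend over the handle.

Emit:
{"fn": "send_rows", "kwargs": {"increments": [[0.15, 0.28, 0.5, 0], [0, 0, 0.8, 0], [0, 0, 0.8, 0], [0, 0, 0.8, 0], [0, 0, 0.8, 0], [0, 0, 0.4, 0], [0, 0, 0, 0]]}}

```text
t: 3.05
ee_pos: [0.4339, -0.0654, 0.0923]
ee_rot: [[-1.0, -0.003, -0.005], [-0.003, 1.0, -0.003], [0.005, -0.003, -1.0]]
ft_force: [-0.1, -0.4, 0.0]
finger_gap: 0.0879
```

Emit:
{"fn": "send_rows", "kwargs": {"increments": [[-0.05, -0.25, -0.1, 0], [0, 0, 0, 0]]}}

```text
t: 3.25
ee_pos: [0.4356, -0.0721, 0.096]
ee_rot: [[-1.0, -0.005, -0.006], [-0.005, 1.0, -0.003], [0.006, -0.003, -1.0]]
ft_force: [0.5, -0.4, 0.2]
finger_gap: 0.0878
```

Emit:
{"fn": "send_rows", "kwargs": {"increments": [[0, 0, 0, 0], [0, 0, 0, 0], [0, 0, 0, 0], [0, 0, 0, 0], [0, 0, 0, 0], [0, 0, 0, 0], [0, 0, 0, 0], [0, 0, 0, 0]], "hand": 1, "squeeze": 35}}

```text
t: 4.05
ee_pos: [0.4372, -0.0725, 0.0987]
ee_rot: [[-1.0, -0.004, -0.0], [-0.004, 1.0, -0.003], [0.0, -0.003, -1.0]]
ft_force: [0.4, 0.6, -0.5]
finger_gap: 0.0273
```

Emit:
{"fn": "send_rows", "kwargs": {"increments": [[0, 0, 0.1, 0], [0, 0, 0, 0], [0, 0, 0, 0], [0, 0, 0, 0]]}}

```text
t: 4.45
ee_pos: [0.4375, -0.0727, 0.0954]
ee_rot: [[-1.0, -0.004, -0.0], [-0.004, 1.0, -0.004], [0.0, -0.004, -1.0]]
ft_force: [-0.9, 0.3, 2.2]
finger_gap: 0.0173
```

```bash
cat >> h.py <<'E'
C=np.array([.481,-.078])
def ang(): 
    s=manip.sense();d=np.array(s['ee_pos'])[:2]-C
    return np.degrees(np.arctan2(d[1],d[0])),np.hypot(*d)
def rows(step,n,a=None):
    "rows for n steps (deg, + anticlockwise) on the 45 mm circle, ending with a stop; tool x=-X, y=+Y"
    if a is None: a=ang()[0]
    out=[]
    for k in range(n):
        p,q=np.radians(a+k*step),np.radians(a+(k+1)*step)
        d=.045*np.array([np.cos(q)-np.cos(p),np.sin(q)-np.sin(p)])/.03
        out.append([round(-d[0],2),round(d[1],2),0,0])
    return out
E
python3 - <<'E'
from h import *
print(ang());print(rows(-12,8))
E
```

```text
(np.float64(172.9920243369934), np.float64(0.043782485577918855))
[[np.float64(-0.07), np.float64(0.31), 0, 0], [np.float64(-0.13), np.float64(0.28), 0, 0], [np.float64(-0.19), np.float64(0.25), 0, 0], [np.float64(-0.24), np.float64(0.21), 0, 0], [np.float64(-0.27), np.float64(0.15), 0, 0], [np.float64(-0.3), np.float64(0.09), 0, 0], [np.float64(-0.31), np.float64(0.03), 0, 0], [np.float64(-0.31), np.float64(-0.04), 0, 0]]
```

Emit:
{"fn": "send_rows", "kwargs": {"increments": [[-0.07, 0.31, 0, 0], [-0.13, 0.28, 0, 0], [-0.19, 0.25, 0, 0], [-0.24, 0.21, 0, 0], [-0.27, 0.15, 0, 0], [-0.3, 0.09, 0, 0], [-0.31, 0.03, 0, 0], [-0.31, -0.04, 0, 0]]}}

```text
t: 5.25
ee_pos: [0.4952, -0.038, 0.0953]
ee_rot: [[-1.0, -0.013, 0.001], [-0.013, 1.0, -0.019], [-0.001, -0.019, -1.0]]
ft_force: [-7.4, -13.3, 8.0]
finger_gap: 0.0174
```

Run:
```python
from h import *
print(ang());print(np.array(rows(-12,12)).tolist())
```

```text
(np.float64(70.4406936367014), np.float64(0.04247703385929135))
[[-0.28, -0.14, 0.0, 0.0], [-0.25, -0.19, 0.0, 0.0], [-0.2, -0.24, 0.0, 0.0], [-0.15, -0.28, 0.0, 0.0], [-0.09, -0.3, 0.0, 0.0], [-0.02, -0.31, 0.0, 0.0], [0.04, -0.31, 0.0, 0.0], [0.1, -0.3, 0.0, 0.0], [0.16, -0.27, 0.0, 0.0], [0.22, -0.23, 0.0, 0.0], [0.26, -0.18, 0.0, 0.0], [0.29, -0.12, 0.0, 0.0]]
```

Emit:
{"fn": "send_rows", "kwargs": {"increments": [[-0.28, -0.14, 0, 0], [-0.25, -0.19, 0, 0], [-0.2, -0.24, 0, 0], [-0.15, -0.28, 0, 0], [-0.09, -0.3, 0, 0], [-0.02, -0.31, 0, 0]]}}

```text
t: 5.85
ee_pos: [0.5266, -0.0791, 0.0955]
ee_rot: [[-1.0, -0.014, -0.002], [-0.014, 1.0, -0.015], [0.002, -0.015, -1.0]]
ft_force: [1.0, 4.2, -1.4]
finger_gap: 0.0178
```

Run:
```python
from h import *
print(ang());print(np.array(rows(-7,6)).tolist())
```

```text
(np.float64(-1.3777420575957344), np.float64(0.04559483844323276))
[[0.02, -0.18, 0.0, 0.0], [0.04, -0.18, 0.0, 0.0], [0.06, -0.17, 0.0, 0.0], [0.08, -0.16, 0.0, 0.0], [0.1, -0.15, 0.0, 0.0], [0.12, -0.14, 0.0, 0.0]]
```

Emit:
{"fn": "send_rows", "kwargs": {"increments": [[0.02, -0.18, 0, 0], [0.04, -0.18, 0, 0], [0.06, -0.17, 0, 0], [0.08, -0.16, 0, 0], [0.1, -0.15, 0, 0]]}}

```text
t: 6.35
ee_pos: [0.5245, -0.0927, 0.0959]
ee_rot: [[-1.0, 0.001, 0.012], [0.001, 1.0, 0.008], [-0.012, 0.008, -1.0]]
ft_force: [18.3, 35.2, -13.4]
finger_gap: 0.0172
```

Run:
```python
from h import *
print(ang(),manip.sense()['ft_torque']);print(np.array(rows(-12,12)).tolist())
```

```text
(np.float64(-18.656570399997555), np.float64(0.04586426547566541)) [ 6.02872127 -3.05540272  0.06141342]
[[0.13, -0.28, 0.0, 0.0], [0.19, -0.25, 0.0, 0.0], [0.24, -0.21, 0.0, 0.0], [0.27, -0.15, 0.0, 0.0], [0.3, -0.09, 0.0, 0.0], [0.31, -0.03, 0.0, 0.0], [0.31, 0.04, 0.0, 0.0], [0.3, 0.1, 0.0, 0.0], [0.27, 0.16, 0.0, 0.0], [0.23, 0.21, 0.0, 0.0], [0.18, 0.26, 0.0, 0.0], [0.12, 0.29, 0.0, 0.0]]
```

The force rose to 35 N at about -17°, which matches the body yaw of about -14° in the wrist image, so this looks like the stop. I'll press a little longer to confirm the angle stays put.

Emit:
{"fn": "send_rows", "kwargs": {"increments": [[0.03, -0.08, 0, 0], [0.03, -0.08, 0, 0], [0.03, -0.08, 0, 0], [0.03, -0.08, 0, 0]]}}

```text
t: 6.75
ee_pos: [0.5248, -0.0922, 0.0956]
ee_rot: [[-1.0, 0.003, 0.02], [0.004, 1.0, 0.022], [-0.02, 0.022, -1.0]]
ft_force: [9.1, 21.1, -2.9]
finger_gap: 0.0175
```

Run:
```python
from h import *
print(ang())
```

```text
(np.float64(-17.92280263434005), np.float64(0.04604223431249819))
```

Emit:
{"fn": "send_rows", "kwargs": {"increments": [[0, 0, 0, 0], [0, 0, 0, 0], [0, 0, 0, 0]]}}

```text
t: 7.05
ee_pos: [0.525, -0.0917, 0.0956]
ee_rot: [[-1.0, 0.001, 0.021], [0.001, 1.0, 0.022], [-0.021, 0.022, -1.0]]
ft_force: [3.0, 6.3, -2.8]
finger_gap: 0.017
```

Run:
```python
from h import *
im=manip.capture("scene");b=manip.capture("side")
cv2.imwrite("pics/c2.png",np.hstack([cv2.resize(x[:,:,::-1],(390,358),interpolation=cv2.INTER_CUBIC) for x in(im[182:237,316:376],b[152:207,290:350])]))
print(ang());print(np.array(rows(12,12)).tolist())
```

```text
(np.float64(-17.31822717137794), np.float64(0.0460860235077683))
[[-0.06, 0.31, 0.0, 0.0], [0.0, 0.31, 0.0, 0.0], [0.07, 0.31, 0.0, 0.0], [0.13, 0.28, 0.0, 0.0], [0.19, 0.25, 0.0, 0.0], [0.24, 0.21, 0.0, 0.0], [0.27, 0.15, 0.0, 0.0], [0.3, 0.09, 0.0, 0.0], [0.31, 0.03, 0.0, 0.0], [0.31, -0.04, 0.0, 0.0], [0.3, -0.1, 0.0, 0.0], [0.27, -0.16, 0.0, 0.0]]
```

View pics/c2.png

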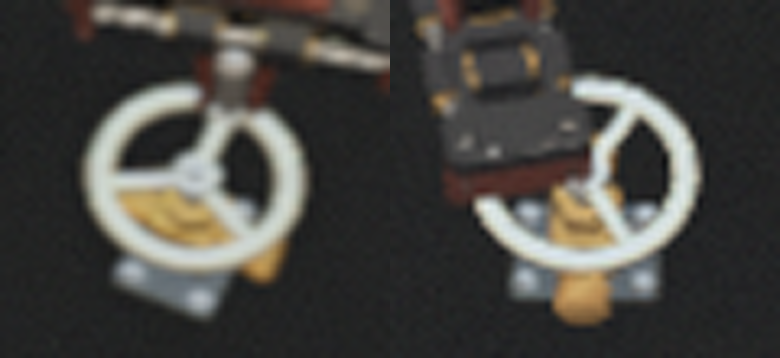

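The picture shows the handle gripped at the far side (232,75), with its spoke perpendicular to the ports, so the wheel is on its stop at TCP angle -17.3°. Now I'll go anticlockwise 720°.

Emit:
{"fn": "send_rows", "kwargs": {"increments": [[-0.06, 0.31, 0, 0], [0, 0.31, 0, 0], [0.07, 0.31, 0, 0], [0.13, 0.28, 0, 0], [0.19, 0.25, 0, 0], [0.24, 0.21, 0, 0], [0.27, 0.15, 0, 0], [0.3, 0.09, 0, 0], [0.31, 0.03, 0, 0], [0.31, -0.04, 0, 0]]}}

```text
t: 8.15
ee_pos: [0.4674, -0.0381, 0.0958]
ee_rot: [[-1.0, -0.007, 0.021], [-0.007, 1.0, 0.007], [-0.021, 0.007, -1.0]]
ft_force: [7.6, -13.1, -11.0]
finger_gap: 0.0175
```

Run:
```python
from h import *
print(ang());print(np.array(rows(12,12)).tolist())
```

```text
(np.float64(108.83226953137668), np.float64(0.042143087842970314))
[[0.28, -0.13, 0.0, 0.0], [0.25, -0.19, 0.0, 0.0], [0.21, -0.24, 0.0, 0.0], [0.15, -0.27, 0.0, 0.0], [0.09, -0.3, 0.0, 0.0], [0.03, -0.31, 0.0, 0.0], [-0.04, -0.31, 0.0, 0.0], [-0.1, -0.3, 0.0, 0.0], [-0.16, -0.27, 0.0, 0.0], [-0.21, -0.23, 0.0, 0.0], [-0.26, -0.18, 0.0, 0.0], [-0.29, -0.12, 0.0, 0.0]]
```

Emit:
{"fn": "send_rows", "kwargs": {"increments": [[0.28, -0.13, 0, 0], [0.25, -0.19, 0, 0], [0.21, -0.24, 0, 0], [0.15, -0.27, 0, 0], [0.09, -0.3, 0, 0], [0.03, -0.31, 0, 0], [-0.04, -0.31, 0, 0], [-0.1, -0.3, 0, 0], [-0.16, -0.27, 0, 0], [-0.21, -0.23, 0, 0]]}}

```text
t: 9.15
ee_pos: [0.4524, -0.1163, 0.0956]
ee_rot: [[-1.0, -0.004, 0.026], [-0.004, 1.0, 0.012], [-0.026, 0.012, -1.0]]
ft_force: [7.6, 14.3, -3.8]
finger_gap: 0.0174
```

Run:
```python
from h import *
print(ang());print(np.array(rows(12,12)).tolist())
```

```text
(np.float64(-126.7537566129813), np.float64(0.04778025688638041))
[[-0.27, -0.16, 0.0, 0.0], [-0.3, -0.1, 0.0, 0.0], [-0.31, -0.04, 0.0, 0.0], [-0.31, 0.03, 0.0, 0.0], [-0.3, 0.09, 0.0, 0.0], [-0.27, 0.15, 0.0, 0.0], [-0.24, 0.21, 0.0, 0.0], [-0.19, 0.25, 0.0, 0.0], [-0.13, 0.28, 0.0, 0.0], [-0.07, 0.31, 0.0, 0.0], [-0.0, 0.31, 0.0, 0.0], [0.06, 0.31, 0.0, 0.0]]
```

Total so far is 250.5°.

Emit:
{"fn": "send_rows", "kwargs": {"increments": [[-0.27, -0.16, 0, 0], [-0.3, -0.1, 0, 0], [-0.31, -0.04, 0, 0], [-0.31, 0.03, 0, 0], [-0.3, 0.09, 0, 0], [-0.27, 0.15, 0, 0], [-0.24, 0.21, 0, 0], [-0.19, 0.25, 0, 0], [-0.13, 0.28, 0, 0], [-0.07, 0.31, 0, 0]]}}

```text
t: 10.15
ee_pos: [0.526, -0.0869, 0.0957]
ee_rot: [[-1.0, -0.002, 0.017], [-0.002, 1.0, 0.012], [-0.017, 0.012, -1.0]]
ft_force: [-0.6, -3.8, -2.7]
finger_gap: 0.0171
```

Run:
```python
from h import *
print(ang());print(np.array(rows(12,12)).tolist())
```

```text
(np.float64(-11.205778950176216), np.float64(0.0458390259409587))
[[-0.03, 0.31, 0.0, 0.0], [0.04, 0.31, 0.0, 0.0], [0.1, 0.3, 0.0, 0.0], [0.16, 0.27, 0.0, 0.0], [0.21, 0.23, 0.0, 0.0], [0.26, 0.18, 0.0, 0.0], [0.29, 0.12, 0.0, 0.0], [0.31, 0.06, 0.0, 0.0], [0.31, -0.0, 0.0, 0.0], [0.31, -0.07, 0.0, 0.0], [0.28, -0.13, 0.0, 0.0], [0.25, -0.19, 0.0, 0.0]]
```

Total so far is 366°.

Emit:
{"fn": "send_rows", "kwargs": {"increments": [[-0.03, 0.31, 0, 0], [0.04, 0.31, 0, 0], [0.1, 0.3, 0, 0], [0.16, 0.27, 0, 0], [0.21, 0.23, 0, 0], [0.26, 0.18, 0, 0], [0.29, 0.12, 0, 0], [0.31, 0.06, 0, 0], [0.31, 0, 0, 0], [0.31, -0.07, 0, 0]]}}

```text
t: 11.15
ee_pos: [0.4609, -0.0408, 0.0958]
ee_rot: [[-1.0, -0.019, 0.013], [-0.019, 1.0, -0.01], [-0.013, -0.01, -1.0]]
ft_force: [8.8, -11.5, -17.0]
finger_gap: 0.0173
```

Run:
```python
from h import *
print(ang());print(np.array(rows(12,12)).tolist())
```

```text
(np.float64(118.44839864803477), np.float64(0.04228859496965095))
[[0.26, -0.18, 0.0, 0.0], [0.22, -0.23, 0.0, 0.0], [0.16, -0.27, 0.0, 0.0], [0.1, -0.3, 0.0, 0.0], [0.04, -0.31, 0.0, 0.0], [-0.02, -0.31, 0.0, 0.0], [-0.09, -0.3, 0.0, 0.0], [-0.15, -0.28, 0.0, 0.0], [-0.2, -0.24, 0.0, 0.0], [-0.25, -0.19, 0.0, 0.0], [-0.28, -0.14, 0.0, 0.0], [-0.3, -0.07, 0.0, 0.0]]
```

Total so far is 496°.

Emit:
{"fn": "send_rows", "kwargs": {"increments": [[0.26, -0.18, 0, 0], [0.22, -0.23, 0, 0], [0.16, -0.27, 0, 0], [0.1, -0.3, 0, 0], [0.04, -0.31, 0, 0], [-0.02, -0.31, 0, 0], [-0.09, -0.3, 0, 0], [-0.15, -0.28, 0, 0], [-0.2, -0.24, 0, 0], [-0.25, -0.19, 0, 0]]}}

```text
t: 12.15
ee_pos: [0.4583, -0.1203, 0.0957]
ee_rot: [[-1.0, -0.016, 0.011], [-0.016, 1.0, -0.003], [-0.011, -0.003, -1.0]]
ft_force: [3.0, 11.2, -5.0]
finger_gap: 0.0175
```

Run:
```python
from h import *
print(ang());print(np.array(rows(12,12)).tolist())
```

```text
(np.float64(-118.22902864383353), np.float64(0.04803117275852812))
[[-0.29, -0.12, 0.0, 0.0], [-0.31, -0.06, 0.0, 0.0], [-0.31, 0.01, 0.0, 0.0], [-0.3, 0.07, 0.0, 0.0], [-0.28, 0.14, 0.0, 0.0], [-0.25, 0.19, 0.0, 0.0], [-0.2, 0.24, 0.0, 0.0], [-0.15, 0.28, 0.0, 0.0], [-0.09, 0.3, 0.0, 0.0], [-0.02, 0.31, 0.0, 0.0], [0.04, 0.31, 0.0, 0.0], [0.11, 0.3, 0.0, 0.0]]
```

Total so far is 619°, with 101° left. I'll do 7 rows and then check.

Emit:
{"fn": "send_rows", "kwargs": {"increments": [[-0.29, -0.12, 0, 0], [-0.31, -0.06, 0, 0], [-0.31, 0.01, 0, 0], [-0.3, 0.07, 0, 0], [-0.28, 0.14, 0, 0], [-0.25, 0.19, 0, 0], [-0.2, 0.24, 0, 0], [0, 0, 0, 0]]}}

```text
t: 12.95
ee_pos: [0.5181, -0.1072, 0.0956]
ee_rot: [[-1.0, -0.014, 0.003], [-0.014, 1.0, -0.002], [-0.002, -0.002, -1.0]]
ft_force: [-2.3, 4.4, 0.7]
finger_gap: 0.0171
```

Run:
```python
from h import *
a=ang();print(a);n=3;print(np.array(rows((-17.3-a[0])/n,n)).tolist())
```

```text
(np.float64(-38.135361831517535), np.float64(0.04722259456263606))
[[-0.1, 0.15, 0.0, 0.0], [-0.08, 0.16, 0.0, 0.0], [-0.06, 0.17, 0.0, 0.0]]
```

Emit:
{"fn": "send_rows", "kwargs": {"increments": [[-0.1, 0.15, 0, 0], [-0.08, 0.16, 0, 0], [-0.06, 0.17, 0, 0], [0, 0, 0, 0], [0, 0, 0, 0], [0, 0, 0, 0]]}}

```text
t: 13.55
ee_pos: [0.5251, -0.0914, 0.0956]
ee_rot: [[-1.0, -0.016, 0.002], [-0.016, 1.0, -0.003], [-0.002, -0.003, -1.0]]
ft_force: [-1.9, -0.9, -1.1]
finger_gap: 0.0172
```

Run:
```python
from h import *
im=manip.capture("scene");b=manip.capture("side")
cv2.imwrite("pics/c3.png",np.hstack([cv2.resize(x[:,:,::-1],(390,358),interpolation=cv2.INTER_CUBIC) for x in(im[182:237,316:376],b[152:207,290:350])]))
print(ang(),manip.sense()['ee_pos'],manip.sense()['t'])
for n,i in(("scene",im),("side",b)):
    o=cv2.imread(f"pics/{n}0.png")[:,:,::-1]; d=np.abs(i.astype(int)-o).max(2)
    P=dict(small=(.459,.1765,.09),jar=(.506,.067,.05),beaker=(.454,.396,.05),petri=(.434,-.271,.01))
    for k,X in P.items():
        u,v=w2px(n,np.array(X)).astype(int);print(n,k,(d[v-16:v+17,u-16:u+17]>50).mean().round(3))
```

```text
(np.float64(-16.891087161279422), np.float64(0.04610553277473971)) [ 0.52511648 -0.09139612  0.09562976] 13.65
scene small 0.617
scene jar 0.0
scene beaker 0.096
scene petri 0.0
side small 0.0
side jar 0.0
side beaker 0.0
side petri 0.186
```

View pics/c3.png

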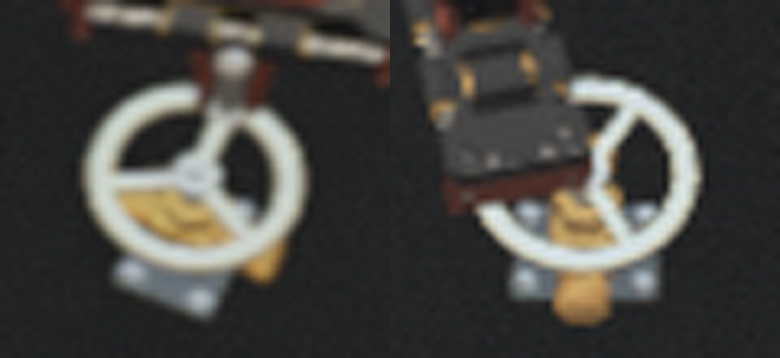

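The picture matches the one at the stop: the spoke and handle are at the same place, (232,75). The neighbours are unchanged in every view the arm doesn't block. Handing in.

```bash
python3 -c "
from station import manip
print(manip.sign_off())"
```

```text
the job is handed in; nothing more can be done
None
```

I turned the larger valve clockwise to its closed stop, backed it off two full turns, and handed in at about 13.7 s still gripping the handle. The sign-off reports no verdict, so this rests on my own checks.

- **Closed stop:** the wheel stopped with the gripper at -17.3° round its axis. It did not move on when I pressed with 20 to 35 N for about 0.5 s, against the 2 to 3 N it takes to turn. The angle fits the body's yaw of about -14° read off the wrist picture.
- **Two turns back:** I counted the angle through each move. It ended at -16.9° after two turns, about 0.4° from exact, against 15° allowed. The last picture shows the wheel looking the same as at the stop.
- **Grip:** the opening is 17 mm on the 18 mm handle, set to 35 N. The grasp point is about 1 mm above the grip point in height, and the outside force on the wrist is about 2 N. I did not measure the finger force itself.
- **Neighbours:** the jar was unchanged in both views. The smaller valve and beaker were unchanged in the side view, and the petri dish in the scene view. The picture differences in the other three views (small valve 62%, petri dish 19%, beaker 10% of pixels) I put down to the arm being in the way; I did not view those parts of the pictures to confirm it.

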